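# Put the bench supplies back in their own trays

### The arm

A 6-joint arm with a two-finger parallel gripper is mounted at the origin on a cart in front of the work surface, level with it; the furniture and walls round the work are solid. World frame = base frame: x ahead of the robot, y to its left, z up, the work surface at z = 0. Lengths are in m, angles in rad, forces in N, time in s.
With the tool pointing down it reaches from about 0.375 to 0.9 m from the base axis. Payload 3.1 kg.
Tool frame: the origin (TCP) lies midway between the tips of the shut fingers; the grasp point (between the pads) lies 19 mm behind it; z points along the fingers, y is the line along which they close (so a half turn about z gives the same grasp; the last joint's range is limited). The gripper opens to 85 mm and grips with 20 to 120 N. Pads are 22 mm wide; open, the fingers measure 114 mm over their backs; the gripper's body (76 mm by 85 mm) begins 54 mm behind the grasp point. The pads swing forward as they close: fully open they stand 13 mm farther back than shut.
Start: joints at [-1.288, 0.527, 1.433, -0, 1.181, -0.178], TCP at [0.278, -0.559, 0.231] pointing down, gripper open.
Joint ranges: [-3.08, 3.08], [-0.75, 2.2], [0.22, 2.44], [-1.43, 4.57], [0, 2.65], [-2.85, 2.85]. Speed limits (rad/s): [2.79, 2.79, 3.14, 3.14, 3.14, 3.14].

### API

Orientations are given as a unit quaternion [x, y, z, w].
In Python, from station import manip gives the robot as it stands.
- The arm moves only by the tool step_arm, never from a script. Its argument "targets" is text: rows parted by semicolons, each of 4 numbers parted by spaces: the shift along the tool's x, y, z in mm, then the turn about the tool's z in degrees. A call has 1 to 12 rows; each row is the pose to reach, as a shift and turn from the pose commanded when the call began, along the tool's axes at that moment; what a row does not reach only later rows make up. A row lasts 1/10 s, in which the tool goes at most 50 mm and 8.59 degrees, less where a joint would pass 70% of its speed; a pose out of reach is approached as far as the arm can. A call with a gripper value outside its range is refused whole. "gripper" is the closure, from 0 (fully open) to 1 (shut), set as the call begins (left out, the last holds). The fingers move at their own pace and stop on an object; "squeeze" is the grip in N (left out, the last holds). Time passes only in rows, so rows that repeat a pose let the fingers close. It gives the time, the measured TCP pose, the force, the opening and the grip force at its end, in the units of the state.
- manip.sense(): the state, without advancing time (a new reading comes with each control period).
- manip.snapshot(name): name is "scene" or "top"; returns the picture (480x640x3 uint8, red, green, blue); there is no depth.
- manip.get_calibration(name): a dict with "fov_y" (degrees; the focal length in pixels is half the picture's height over the tangent of half this angle, whatever the lens; pixels are square), "cx", "cy" (the principal point, pixels), "k1" (the pictures are not rectified: a ray, as slopes to the right and down, at radius r is drawn at 1 + k1 r^2 times it, then the intrinsics apply), "extrinsics" (4x4, takes a point from camera to world coordinates). Camera axes: x right, y down, z forward; pixel columns grow to the right and rows downward; lengths in m; the calibration is good to about 2 mm. A picture is of the moment at which its call begins. get_calibration takes no time and is no camera call.
- manip.sign_off(): hands the job in; it is judged then, once.
Trained networks look in the newest picture that a camera, given by its name, has taken for a name from the list of things; names that differ only in an ending like _2 or _b are one class to them, and where a whole thing is asked for, a point or a joint stands for the part that bears it (a point fixed in the world has none). Each returns a list of dicts, best first, with "p" (0 to 1); they miss things now and then, are a little off and sometimes report something else, mostly with a low value. They report only what shows in the picture. A call takes as long as a camera call. They do not tell look-alikes from the thing itself.
- manip.recognise(camera, query): "position" ([column, row] in pixels, amid what is visible of it).
- manip.masks_of(camera, query): "pixels" (480x640 bool, what is visible of it) and "position" ([column, row] in pixels, amid what is visible of it).
- manip.mark_of(camera, query): "position" ([column, row] in pixels: a listed point, or the origin of a listed thing).
The state is a dict: "t": time; "q": joint angles; "qd": joint speeds; "tau": joint torques, N m; "tcp_pos": TCP position; "tool_rot": TCP orientation; "force": force on the tool from outside, world axes, zero at the start; "ft_torque": the same for the moment, N m; "finger_gap": opening from 0.0 (shut) to 1.0 (fully open); "gripper_force": force on a finger pad.
Only numpy, scipy, OpenCV 4.12 (cv2) and the standard library are available. Lean on these libraries where they do the work, as an engineer would, in place of code of your own. Each camera call takes 0.05 s, during which the arm holds its last target. There are 200 camera calls.

### The job

Every one of the four supplies stands in another one's tray. Put them right: the large red stamp stands in the middle of the round tray, the solder reel in that of the square tray, the spray bottle in that of the triangular tray and the small red stamp in that of the oblong tray. No tray has room for two, so the empty black mat serves as the free spot on the way; do not tip anything over, and leave the mat empty at the end.

Things in the scene. Friction and masses are not known exactly. Their poses are not given: they have to be found in the camera images.
- large_stamp_mid (a point): large hand stamp: a plain red cylinder with rounded ends and a grey top, 54 mm across, 91 mm tall. Stands upright; the point is on its axis, 45.5 mm above its underside; z up. Grasp it across the body from above, any yaw.
- reel_mid (a point): reel of solder wire with dark flanges, round, 48 mm across, 30 mm tall, standing on a flange. The point is at its centre, 15 mm above its underside; z up. It is solid to the touch over its full height; any yaw.
- bottle_mid (a point): slim pale, partly clear mist spray bottle, 109 mm tall, round body 29 mm across up to about 80 mm above the underside, narrower white spray head above. The point is on its axis at half height, 54.5 mm above its underside; z up. Grasp the body, any yaw.
- small_stamp_mid (a point): small self-inking hand stamp, 69 mm tall: round red head 38 mm across from 22 to 69 mm above the underside, on a black foot 33 mm across. The point is on its axis, 34.5 mm above its underside; z up. Any yaw.
- round_mid (a point): home of the large stamp: round tray, bare pale metal, 84 mm across, fixed to the worktop; floor 3 mm thick, lip about 6 mm above the worktop. The point is the middle of its floor, 3 mm above the worktop, z up
- square_mid (a point): home of the reel: square tray, bare pale metal, 84 x 84 mm, fixed to the worktop; floor 3 mm thick, lip about 6 mm above the worktop. The point is the middle of its floor, 3 mm above the worktop, z up
- tri_mid (a point): home of the spray bottle: triangular tray, bare pale metal, three equal sides of 128 mm; one corner points along its own x, fixed to the worktop; floor 3 mm thick, lip about 6 mm above the worktop. The point is the middle of its floor, 3 mm above the worktop, z up
- long_mid (a point): home of the small stamp: oblong tray, bare pale metal, 74 mm along its x, 118 mm along its y, fixed to the worktop; floor 3 mm thick, lip about 6 mm above the worktop. The point is the middle of its floor, 3 mm above the worktop, z up
- spare_mid (a point): the free spot: flat ribbed black rubber mat, 110 x 96 mm, 3 mm thick, no lip, fixed, empty at the start. The point is the middle of its top, 3 mm above the worktop, z up. (A shelf with its front edge at x = 0.575 m and its left end at y = 0.15 m overhangs the bench, its underside at z = 0.39 m: keep the wrist and forearm in front of it.)
There are look-alikes about, which are no part of the job. What is shaped like the part that bears small_stamp_mid but blue, orange or purple is not meant.

How it is judged:
By the outcome, as a careful person would: the job done as asked, in the order asked, and still so for the second after the job is handed in, with the robot touching nothing.
It also fails if it takes over 144 s, if anything falls off the work surface, if the arm or the gripper's body presses on something with over 40 N, if the wrist force passes 120 N, or if a joint passes its speed limit or range.

## Working session

There is one attempt and no reset: what is moved stays moved. The work goes in short steps, Python scripts to look and compute and a tool call to move; the robot and the scene stay as the last step left them, time stands still between calls to the robot, and variables do not carry over. Pictures are saved under pics/ and viewed, at most 14 in all, crops included, and the job is handed in when it is done.

Besides the shell and the picture viewer there is one more tool, called as name(argument=value, ...), one argument or row to a line, values as JSON. step_arm: Moves the arm, as the interface text tells. Its arguments: {"type":"object","properties":{"targets":{"type":"string"},"gripper":{"type":"number"},"squeeze":{"type":"number"}},"required":["targets"]}

```bash
mkdir -p pics; cat > h.py <<'E'
import numpy as np, cv2
from station import manip
def ray(cam,px):
    c=manip.get_calibration(cam); f=240/np.tan(np.radians(c["fov_y"])/2)
    K=np.array([[f,0,c["cx"]],[0,f,c["cy"]],[0,0,1]])
    u=cv2.undistortPoints(np.array([[px]],float),K,np.array([c["k1"],0,0,0,0.]))[0,0]
    T=np.array(c["extrinsics"]); d=T[:3,:3]@[u[0],u[1],1]
    return T[:3,3],d/np.linalg.norm(d)
def atz(cam,px,z):
    o,d=ray(cam,px); return o+d*(z-o[2])/d[2]
def tri(a,b):
    (o,d),(p,e)=a,b
    s=np.linalg.lstsq(np.c_[d,-e],p-o,rcond=None)[0]
    x,y=o+d*s[0],p+e*s[1]; return (x+y)/2,np.linalg.norm(x-y)
E
python3 - <<'E'
from h import *
for c in("scene","top"):
    im=manip.snapshot(c); cv2.imwrite(f"pics/{c}0.png",im[:,:,::-1])
    k=manip.get_calibration(c); print(c,k["fov_y"],k["k1"],np.round(k["extrinsics"],3).tolist())
N={"large_stamp_mid":.0485,"reel_mid":.018,"bottle_mid":.0575,"small_stamp_mid":.0375,"round_mid":.003,"square_mid":.003,"tri_mid":.003,"long_mid":.003,"spare_mid":.003}
for n,z in N.items():
    R={}
    for c in("scene","top"):
        R[c]=manip.mark_of(c,n)
        for r in R[c][:4]: print(n,c,round(r["p"],2),np.round(r["position"]),np.round(atz(c,r["position"],z),3))
    if R["scene"] and R["top"]:
        for a in R["scene"][:3]:
            for b in R["top"][:3]:
                x,e=tri(ray("scene",a["position"]),ray("top",b["position"]))
                if e<.01: print("   tri",np.round(x,4),round(e,4))
print(manip.sense())
E
```

```text
scene 47.77270418370219 -0.1640714876627741 [[-0.536, -0.338, 0.773, -0.317], [-0.844, 0.223, -0.488, 0.612], [-0.007, -0.914, -0.405, 0.553], [0.0, 0.0, 0.0, 1.0]]
top 47.671671550800525 -0.11807645685929212 [[-0.029, -0.987, 0.156, 0.422], [-1.0, 0.03, 0.004, 0.033], [-0.008, -0.156, -0.988, 1.205], [0.0, 0.0, 0.0, 1.0]]
large_stamp_mid scene 0.61 [292. 308.] [0.42  0.203 0.048]
large_stamp_mid top 0.73 [233. 330.] [0.422 0.207 0.048]
   tri [0.4206 0.2051 0.0494] 0.0046
reel_mid scene 0.63 [471. 263.] [ 0.413 -0.256  0.018]
reel_mid top 0.69 [447. 325.] [ 0.417 -0.254  0.018]
   tri [ 0.4155 -0.2562  0.0167] 0.0038
bottle_mid scene 0.22 [289. 329.] [0.353 0.247 0.057]
bottle_mid top 0.69 [308. 330.] [0.416 0.048 0.058]
bottle_mid top 0.53 [186. 263.] [0.565 0.306 0.058]
small_stamp_mid scene 0.94 [265. 288.] [0.532 0.2   0.037]
small_stamp_mid scene 0.89 [154. 266.] [0.754 0.359 0.037]
small_stamp_mid scene 0.87 [361. 298.] [0.399 0.065 0.037]
small_stamp_mid scene 0.79 [172. 277.] [0.681 0.342 0.037]
small_stamp_mid top 0.91 [166. 176.] [0.766 0.358 0.038]
small_stamp_mid top 0.8
[... 1018 characters left out ...]
': 1.0, 'q': array([-1.28752705e+00,  5.27470247e-01,  1.43270846e+00,  2.39982458e-05,
        1.18143278e+00, -1.78511364e-01]), 'qd': array([-1.61646913e-03,  6.76845348e-04,  8.28691654e-05, -8.67529014e-04,
        1.45816097e-03, -3.71343396e-04]), 'tau': array([-6.73493232e-04, -4.42327130e+01, -1.78423387e+01, -5.02147323e-04,
        7.69269573e-04,  6.82422225e-06]), 'tcp_pos': array([ 0.2784806 , -0.55949138,  0.231326  ]), 'tool_rot': array([ 9.73464078e-01,  2.28839875e-01,  1.05926916e-05, -9.98551387e-06]), 'force': array([-0.03065598,  0.33384607, -0.0743803 ]), 'ft_torque': array([ 0.00521787, -0.04554854,  0.00513695]), 'gripper_force': 0.0, 'finger_gap': 1.000428461561696}
```

View pics/scene0.png

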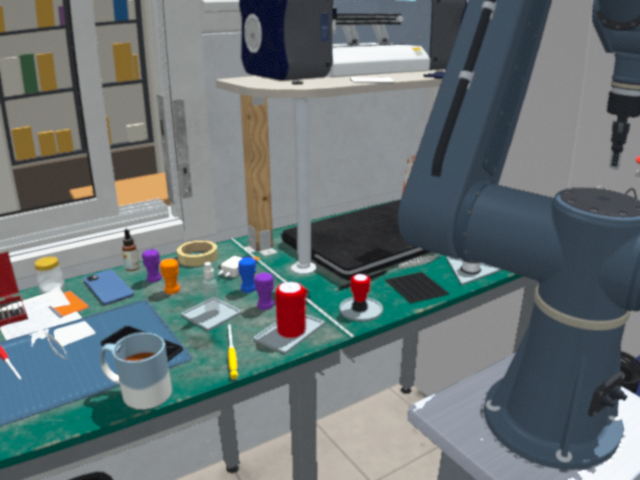

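View pics/top0.png

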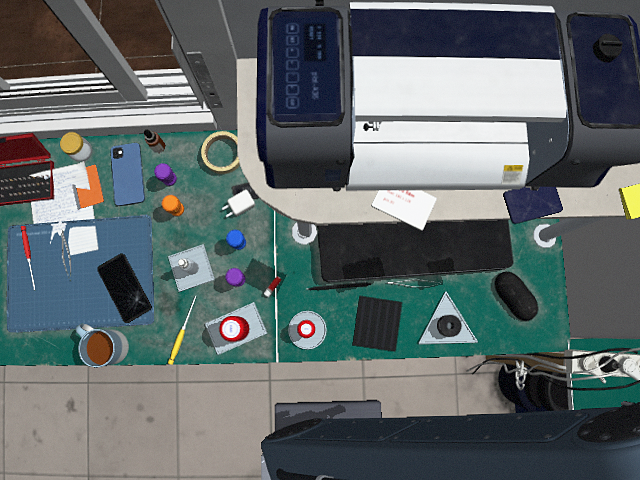

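The scene picture shows the large red stamp in the oblong tray at about (291,310) and the small red stamp in the round tray at (361,295). The reel is partly hidden in the triangular tray at (470,265), and the mat is at (415,287).
In the top picture they are: large stamp (233,329), small red stamp (306,329), reel (447,325) in the triangle, bottle (186,265) in the square, mat (378,323).

Candidates for the small stamp (top picture): red (306,329), purple (235,277), blue (236,239), orange (172,205), purple (165,173). There is also a red lying thing at (272,286). Only (306,329) fits the description. I'll check it in a close crop.

```bash
python3 - <<'E'
from h import *
im=cv2.imread("pics/top0.png")
a=cv2.resize(im[290:365,190:350],None,fx=5,fy=5,interpolation=cv2.INTER_CUBIC)
cv2.imwrite("pics/c1.png",a[:, :800])
b=cv2.resize(im[280:355,350:490],None,fx=4,fy=4,interpolation=cv2.INTER_CUBIC)
c=cv2.resize(im[235:300,150:290],None,fx=4,fy=4,interpolation=cv2.INTER_CUBIC)
cv2.imwrite("pics/c2.png",np.vstack([b,c]))
for n,z in {"large_stamp_mid":.0485,"reel_mid":.018,"bottle_mid":.0575,"small_stamp_mid":.0375}.items():
    for c in("scene","top"):
        for r in manip.masks_of(c,n)[:6]:
            ys,xs=np.nonzero(r["pixels"])
            if len(xs)==0: continue
            print(n,c,round(r["p"],2),np.round(r["position"]),len(xs),xs.min(),xs.max(),ys.min(),ys.max(),np.round([xs.mean(),ys.mean()],1))
E
```

```text
large_stamp_mid scene 0.66 [292. 311.] 1561 276 306 282 337 [290.7 310.1]
large_stamp_mid top 0.87 [235. 331.] 646 218 248 316 341 [233.6 328.7]
reel_mid scene 0.59 [472. 268.] 234 460 480 261 273 [470.2 267.4]
reel_mid scene 0.51 [282. 336.] 928 254 323 317 353 [286.  336.2]
reel_mid scene 0.36 [289. 312.] 1507 276 306 283 337 [290.8 310.1]
reel_mid top 0.56 [452. 324.] 424 436 460 315 336 [448.3 325.2]
bottle_mid scene 0.69 [213. 293.] 655 203 219 263 315 [210.1 291.7]
bottle_mid top 0.63 [189. 266.] 269 178 198 257 274 [188.1 265.5]
small_stamp_mid scene 0.94 [250. 274.] 532 238 256 257 292 [247.  273.3]
small_stamp_mid scene 0.7 [269. 290.] 551 255 273 274 309 [264.6 290.9]
small_stamp_mid scene 0.7 [466. 271.] 484 448 498 258 283 [470.4 270.9]
small_stamp_mid scene 0.65 [362. 293.] 603 350 370 275 312 [359.6 292.5]
small_stamp_mid scene 0.56 [152. 264.] 475 142 161 249 282 [151.8 264.8]
small_stamp_mid top 0.84 [174. 208.] 319 163 183 195 216 [172.6 205.5]
small_stamp_mid top 0.75 [234. 279.] 301 225 244 268 286 [234.4 277. ]
small_stamp_mid top 0.6 [235. 240.] 300 226 245 229 249 [235.4 238.9]
small_stamp_mid top 0.58 [165. 175.] 331 154 175 163 185 [164.6 173.8]
small_stamp_mid top 0.53 [304. 327.] 233 297 313 320 336 [305.5 328.2]
```

View pics/c1.png

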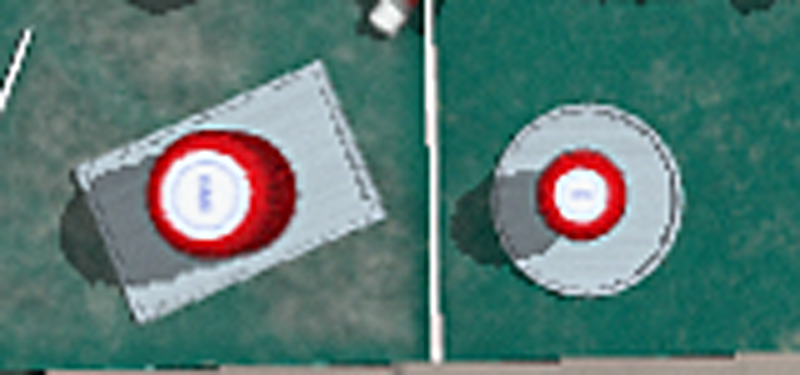

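View pics/c2.png

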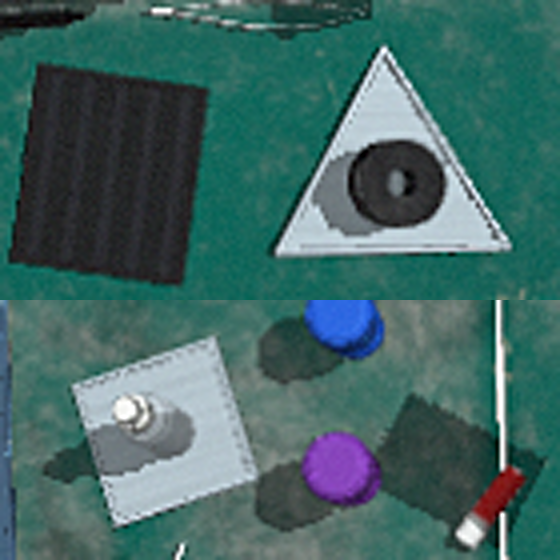

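The crops confirm the choice. The red small stamp is in the round tray, its top at (306,329). The large stamp is in the oblong tray, its top at (231,329). The reel is in the triangle at (449,325), the bottle's top at (182,263) is in the square, and the purple and blue look-alikes stand apart. Now I'll measure positions from the edges, using the top view against the scene view.

```bash
python3 - <<'E'
from h import *
P={"large_top":((231.2,329),.094),"large_base":((237.2,328.8),.006),"small_top":((306.2,329.2),.072),"long":((236.1,328.2),.005),"round":((307.5,329.9),.005),"mat":((377.5,323.8),.003),"tri":((447.5,325.75),.005),"reel_top":((449.8,325.2),.033),"square":((191.1,267.8),.005),"bottle_top":((181.75,262.75),.112)}
for n,(p,z) in P.items(): print(n,np.round(atz("top",p,z),4))
# mask mid in both views -> height check
for n,a,b in (("large",(290.7,310.1),(234.2,328.9)),("reel",(470.2,267.4),(448.6,325.2)),("bottle",(210.1,289),(187,265.3)),("small",(360,293),(305.9,328.6))):
    x,e=tri(ray("scene",a),ray("top",b)); print(n,"tri",np.round(x,4),round(e,4))
im=cv2.imread("pics/scene0.png")
a=cv2.resize(im[255:355,170:500],None,fx=2.4,fy=2.4,interpolation=cv2.INTER_CUBIC)
cv2.imwrite("pics/c3.png",a)
E
```

```text
large_top [0.4234 0.2038 0.094 ]
large_base [0.4236 0.2041 0.006 ]
small_top [0.4189 0.0517 0.072 ]
long [0.425  0.2066 0.005 ]
round [0.4172 0.05   0.005 ]
mat [ 0.4256 -0.1039  0.003 ]
tri [ 0.4158 -0.2582  0.005 ]
reel_top [ 0.4169 -0.2565  0.033 ]
square [0.5613 0.3065 0.005 ]
bottle_top [0.5597 0.3015 0.112 ]
large tri [0.4233 0.2047 0.0443] 0.0008
reel tri [ 0.4171 -0.2605  0.0046] 0.0008
bottle tri [0.5611 0.304  0.0536] 0.0009
small tri [0.4196 0.0523 0.0346] 0.0017
```

View pics/c3.png

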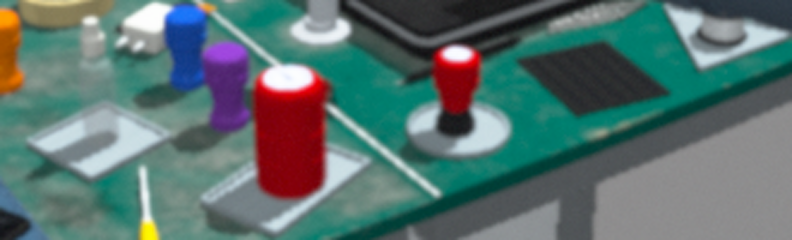

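step_arm(
  targets="0 0 0 8.5; 0 0 0 17; 0 0 0 25.5; 0 0 0 26.5; 0 0 0 26.5",
  gripper=0,
  squeeze=40,
)

```text
t: 1.9
tcp_pos: [0.2785, -0.5595, 0.2313]
tool_rot: [1.0, 0.001, 0.0, -0.0]
force: [0.3, 0.4, -0.3]
finger_gap: 0.998
gripper_force: 0.0
```

The scene crop shows the large stamp at (290,310), the small red stamp at (361,292) in the round tray, the bottle at (208,285) and the reel at (470,267). The triangulated heights agree with the text. Moving over the small stamp.

step_arm(
  targets="140 -611 0 0;140 -611 0 0;140 -611 0 0;140 -611 0 0;140 -611 0 0;140 -611 0 0;140 -611 0 0;140 -611 0 0;140 -611 0 0;140 -611 0 0;140 -611 0 0;140 -611 0 0",
)

```text
t: 3.1
tcp_pos: [0.4133, 0.0272, 0.2317]
tool_rot: [1.0, 0.001, 0.001, 0.0]
force: [0.7, -1.5, 0.2]
finger_gap: 1.001
gripper_force: 0.0
```

step_arm(
  targets="0 0 0 0;0 0 0 0",
)

```text
t: 3.3
tcp_pos: [0.413, 0.0265, 0.2314]
tool_rot: [1.0, 0.003, 0.0, 0.0]
force: [-0.4, 0.8, 0.0]
finger_gap: 0.998
gripper_force: 0.0
```

step_arm(
  targets="6 -25 0 0;6 -25 50 0;6 -25 90 0;6 -25 130 0;6 -25 160 0;6 -25 185 0;6 -25 205 0;6 -25 205 0;6 -25 205 0",
)

```text
t: 4.2
tcp_pos: [0.4191, 0.0488, 0.0263]
tool_rot: [1.0, -0.001, -0.0, -0.0]
force: [-1.3, -0.0, 0.2]
finger_gap: 1.003
gripper_force: 0.0
```

step_arm(
  targets="0 0 0 0;0 0 0 0;0 0 0 0;0 0 0 0;0 0 0 0;0 0 0 0;0 0 0 0;0 0 0 0",
  gripper=1,
  squeeze=30,
)

```text
t: 5.0
tcp_pos: [0.4195, 0.0502, 0.0272]
tool_rot: [1.0, -0.0, 0.001, 0.0]
force: [0.2, -1.9, 5.9]
finger_gap: 0.438
gripper_force: 29.4
```

step_arm(
  targets="0 0 -20 0;0 0 -60 0;0 0 -100 0;6 40 -120 0;6 80 -120 0;6 120 -120 0;6 145 -120 0;6 154 -120 0;6 154 -120 0;6 154 -120 0",
)

```text
t: 6.0
tcp_pos: [0.4241, -0.1026, 0.1462]
tool_rot: [1.0, -0.0, -0.001, -0.001]
force: [-0.2, 0.5, -1.2]
finger_gap: 0.435
gripper_force: 30.4
```

step_arm(
  targets="0 0 40 0;0 0 75 0;0 0 100 0;0 0 112 0;0 0 116 0;0 0 118 0;0 0 118 0;0 0 118 0",
)

```text
t: 6.8
tcp_pos: [0.4253, -0.1037, 0.029]
tool_rot: [1.0, -0.0, 0.001, 0.0]
force: [0.6, -0.1, -0.9]
finger_gap: 0.435
gripper_force: 30.4
```

step_arm(
  targets="0 0 1 0;0 0 2 0;0 0 2 0;0 0 2 0",
)

```text
t: 7.2
tcp_pos: [0.4252, -0.104, 0.0272]
tool_rot: [1.0, -0.0, 0.001, 0.0]
force: [0.1, 0.9, 7.4]
finger_gap: 0.437
gripper_force: 31.2
```

step_arm(
  targets="0 0 0 0;0 0 0 0;0 0 0 0;0 0 0 0;0 0 0 0;0 0 0 0",
  gripper=0,
)

```text
t: 7.8
tcp_pos: [0.4248, -0.1037, 0.0262]
tool_rot: [1.0, -0.0, -0.0, -0.0]
force: [1.3, -0.2, -0.3]
finger_gap: 1.001
gripper_force: 0.0
```

step_arm(
  targets="0 0 -30 0;0 0 -80 0;0 0 -130 0;0 -50 -150 0;0 -100 -150 0;0 -150 -150 0;0 -200 -150 0;0 -250 -150 0;0 -290 -150 0;-2 -308 -150 0;-2 -308 -150 0;-2 -308 -150 0",
)

```text
t: 9.0
tcp_pos: [0.4225, 0.2042, 0.1761]
tool_rot: [1.0, 0.0, -0.0, 0.0]
force: [0.1, -1.3, 0.1]
finger_gap: 1.002
gripper_force: 0.0
```

step_arm(
  targets="1 0 30 0;1 0 60 0;1 0 90 0;1 0 115 0;1 0 132 0;1 0 140 0;1 0 140 0;1 0 140 0",
)

```text
t: 9.8
tcp_pos: [0.4245, 0.2037, 0.0368]
tool_rot: [1.0, -0.001, 0.0, -0.0]
force: [0.9, -0.2, 0.6]
finger_gap: 1.001
gripper_force: 0.0
```

step_arm(
  targets="0 0 0 0;0 0 0 0;0 0 0 0;0 0 0 0;0 0 0 0;0 0 0 0;0 0 0 0",
  gripper=1,
  squeeze=45,
)

```text
t: 10.5
tcp_pos: [0.4245, 0.2045, 0.0374]
tool_rot: [1.0, -0.0, 0.001, -0.0]
force: [-1.2, 0.8, 4.7]
finger_gap: 0.627
gripper_force: 38.4
```

step_arm(
  targets="0 0 -20 0;0 0 -60 0;0 0 -90 0;-7 40 -100 0;-7 80 -100 0;-7 120 -100 0;-7 145 -100 0;-7 154 -100 0;-7 154 -100 0;-7 154 -100 0",
)

```text
t: 11.5
tcp_pos: [0.4168, 0.0508, 0.1364]
tool_rot: [1.0, -0.0, -0.0, -0.0]
force: [-0.8, 0.5, -1.9]
finger_gap: 0.631
gripper_force: 39.8
```

step_arm(
  targets="0 0 35 0;0 0 65 0;0 0 85 0;0 0 94 0;0 0 98 0;0 0 99 0;0 0 100 0;0 0 100 0",
)

```text
t: 12.3
tcp_pos: [0.4171, 0.0506, 0.0374]
tool_rot: [1.0, -0.0, 0.001, 0.0]
force: [-0.8, 1.5, 2.3]
finger_gap: 0.631
gripper_force: 40.1
```

Touched down. Release and lift, then check with a picture.

step_arm(
  targets="0 0 0 0;0 0 0 0;0 0 0 0;0 0 0 0;0 0 0 0;0 0 0 0",
  gripper=0,
)

```text
t: 12.9
tcp_pos: [0.417, 0.0502, 0.0363]
tool_rot: [1.0, -0.0, -0.0, 0.0]
force: [-0.5, -0.3, -0.3]
finger_gap: 1.002
gripper_force: 0.0
```

step_arm(
  targets="0 0 -30 0;0 0 -70 0;0 0 -110 0;0 0 -140 0;0 0 -150 0;0 50 -150 0;0 80 -150 0;0 80 -150 0",
)

```text
t: 13.7
tcp_pos: [0.4178, -0.0324, 0.1866]
tool_rot: [1.0, -0.002, 0.001, 0.001]
force: [0.1, 1.2, 0.6]
finger_gap: 1.003
gripper_force: 0.0
```

```bash
python3 - <<'E'
from h import *
for c in("scene","top"):
    im=manip.snapshot(c)[:,:,::-1]; cv2.imwrite(f"pics/{c}1.png",im)
a=cv2.imread("pics/top1.png")[230:370,150:490]; b=cv2.imread("pics/scene1.png")[240:350,160:500]
cv2.imwrite("pics/d1.png",np.vstack([cv2.resize(a,(782,322),interpolation=3),cv2.resize(b,(782,253),interpolation=3)]))
E
```

```text
(no output)
```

View pics/d1.png

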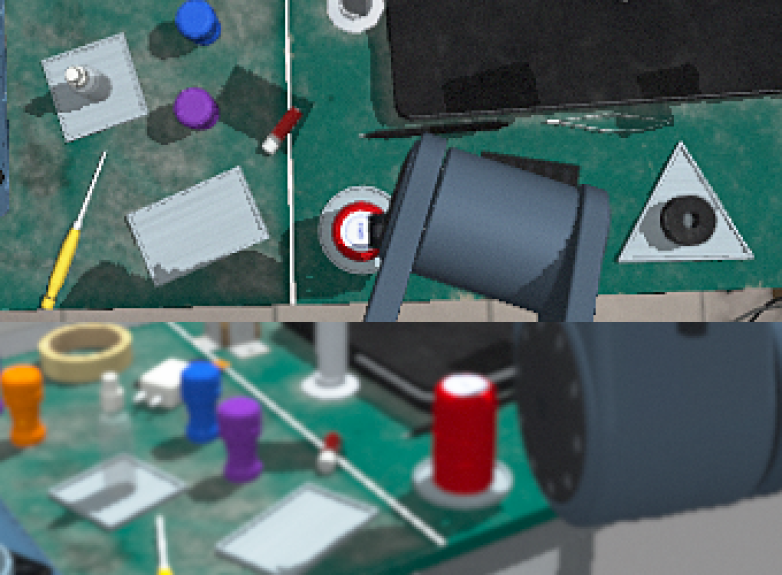

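The large stamp stands in the round tray (top at about (306,330)), the oblong tray is empty with its middle at (236,328), and the arm hides the mat. Fetching the small stamp.

step_arm(
  targets="7 40 0 0;7 71 0 0;7 71 0 0;7 71 40 0;7 71 80 0;7 71 115 0;7 71 140 0;7 71 155 0;7 71 160 0;7 71 160 0;7 71 160 0",
)

```text
t: 14.9
tcp_pos: [0.424, -0.1002, 0.0269]
tool_rot: [1.0, 0.0, 0.0, 0.0]
force: [0.2, -0.1, 0.6]
finger_gap: 1.002
gripper_force: 0.0
```

step_arm(
  targets="0 0 0 0;0 0 0 0;0 0 0 0;0 0 0 0;0 0 0 0;0 0 0 0;0 0 0 0",
  gripper=1,
  squeeze=30,
)

```text
t: 15.6
tcp_pos: [0.4242, -0.101, 0.027]
tool_rot: [1.0, -0.001, 0.001, 0.0]
force: [0.1, -0.2, 6.1]
finger_gap: 0.444
gripper_force: 29.5
```

step_arm(
  targets="0 0 -30 0;0 0 -75 0;0 0 -120 0;0 -30 -140 0;0 -75 -140 0;0 -120 -140 0;0 -165 -140 0;0 -210 -140 0;0 -255 -140 0;0 -290 -140 0;1 -307 -140 0;1 -307 -140 0",
)

```text
t: 16.8
tcp_pos: [0.4247, 0.2082, 0.1663]
tool_rot: [1.0, 0.002, 0.0, -0.0]
force: [0.2, -0.5, 0.7]
finger_gap: 0.437
gripper_force: 30.5
```

step_arm(
  targets="0 0 0 0;0 0 40 0;0 0 80 0;0 0 110 0;0 0 128 0;0 0 135 0;0 0 138 0;0 0 139 0;0 0 139 0;0 0 139 0",
)

```text
t: 17.8
tcp_pos: [0.4257, 0.2063, 0.0282]
tool_rot: [1.0, -0.0, 0.001, -0.0]
force: [0.0, 0.3, -2.1]
finger_gap: 0.437
gripper_force: 30.5
```

step_arm(
  targets="0 0 1 0;0 0 1 0;0 0 1 0",
)

```text
t: 18.1
tcp_pos: [0.4256, 0.2064, 0.027]
tool_rot: [1.0, -0.0, 0.001, -0.0]
force: [0.4, -0.1, 5.7]
finger_gap: 0.438
gripper_force: 30.9
```

step_arm(
  targets="0 0 0 0;0 0 0 0;0 0 0 0;0 0 0 0;0 0 0 0;0 0 0 0",
  gripper=0,
)

```text
t: 18.7
tcp_pos: [0.425, 0.2062, 0.0262]
tool_rot: [1.0, -0.0, -0.0, 0.0]
force: [-0.5, -0.2, 0.3]
finger_gap: 0.999
gripper_force: 0.0
```

step_arm(
  targets="0 0 -30 0;0 0 -80 0;0 0 -130 0;0 50 -160 0;0 100 -160 0;0 150 -160 0;0 200 -160 0;0 250 -160 0;0 300 -160 0;0 350 -160 0;0 400 -160 0;-4 450 -160 0",
)

```text
t: 19.9
tcp_pos: [0.4209, -0.2385, 0.1863]
tool_rot: [1.0, -0.001, 0.0, 0.0]
force: [0.9, -0.3, 0.0]
finger_gap: 0.999
gripper_force: 0.0
```

step_arm(
  targets="0 0 0 0;0 0 0 0",
)

```text
t: 20.1
tcp_pos: [0.4206, -0.2372, 0.186]
tool_rot: [1.0, -0.002, -0.0, -0.0]
force: [-0.9, 0.2, -0.3]
finger_gap: 1.001
gripper_force: 0.0
```

step_arm(
  targets="-4 20 0 0;-4 20 40 0;-4 20 85 0;-4 20 125 0;-4 20 155 0;-4 20 172 0;-4 20 180 0;-4 20 180 0;-4 20 180 0",
)

```text
t: 21.0
tcp_pos: [0.4176, -0.2558, 0.007]
tool_rot: [1.0, 0.0, 0.0, 0.0]
force: [0.4, 0.0, 1.0]
finger_gap: 0.999
gripper_force: 0.0
```

step_arm(
  targets="0 0 0 0;0 0 0 0;0 0 0 0;0 0 0 0;0 0 0 0;0 0 0 0;0 0 0 0",
  gripper=1,
  squeeze=35,
)

```text
t: 21.7
tcp_pos: [0.4177, -0.2568, 0.0074]
tool_rot: [1.0, -0.0, 0.001, 0.001]
force: [-0.5, 1.0, 6.0]
finger_gap: 0.551
gripper_force: 35.3
```

step_arm(
  targets="0 0 -20 0;0 0 -55 0;0 0 -80 0;8 -40 -80 0;8 -80 -80 0;8 -120 -80 0;8 -145 -80 0;8 -153 -80 0;8 -153 -80 0;8 -153 -80 0",
)

```text
t: 22.7
tcp_pos: [0.4262, -0.1045, 0.0865]
tool_rot: [1.0, -0.0, 0.001, 0.001]
force: [0.5, 0.9, -1.6]
finger_gap: 0.548
gripper_force: 36.7
```

step_arm(
  targets="0 0 30 0;0 0 55 0;0 0 70 0;0 0 76 0;0 0 79 0;0 0 80 0;0 0 80 0;0 0 80 0",
)

```text
t: 23.5
tcp_pos: [0.4257, -0.1045, 0.0074]
tool_rot: [1.0, -0.001, 0.001, 0.001]
force: [-2.4, -2.7, 6.3]
finger_gap: 0.552
gripper_force: 37.2
```

step_arm(
  targets="0 0 0 0;0 0 0 0;0 0 0 0;0 0 0 0;0 0 0 0;0 0 0 0",
  gripper=0,
)

```text
t: 24.1
tcp_pos: [0.4254, -0.1033, 0.0062]
tool_rot: [1.0, -0.0, -0.0, -0.0]
force: [-0.1, 0.8, 0.3]
finger_gap: 1.001
gripper_force: 0.0
```

step_arm(
  targets="0 0 -30 0;0 0 -80 0;0 0 -130 0;0 -40 -160 0;0 -90 -160 0;0 -140 -160 0;20 -185 -160 0;40 -230 -160 0;60 -275 -160 0;80 -320 -160 0;100 -360 -160 0;115 -390 -160 0",
)

```text
t: 25.3
tcp_pos: [0.5411, 0.2894, 0.1661]
tool_rot: [1.0, 0.001, 0.0, -0.0]
force: [1.1, 0.0, -0.1]
finger_gap: 1.002
gripper_force: 0.0
```

step_arm(
  targets="20 -18 0 0;20 -18 0 0;20 -18 0 0",
)

```text
t: 25.6
tcp_pos: [0.5598, 0.3046, 0.1655]
tool_rot: [1.0, 0.0, -0.001, 0.0]
force: [-0.7, 0.5, -0.1]
finger_gap: 0.997
gripper_force: 0.0
```

```bash
python3 - <<'E'
from h import *
for c in("scene","top"):
    im=manip.snapshot(c)[:,:,::-1]; cv2.imwrite(f"pics/{c}2.png",im)
a=cv2.imread("pics/top2.png")[230:370,150:490]; b=cv2.imread("pics/scene2.png")[240:350,160:500]
cv2.imwrite("pics/d2.png",np.vstack([cv2.resize(a,(782,322),interpolation=3),cv2.resize(b,(782,253),interpolation=3)]))
E
```

```text
(no output)
```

View pics/d2.png

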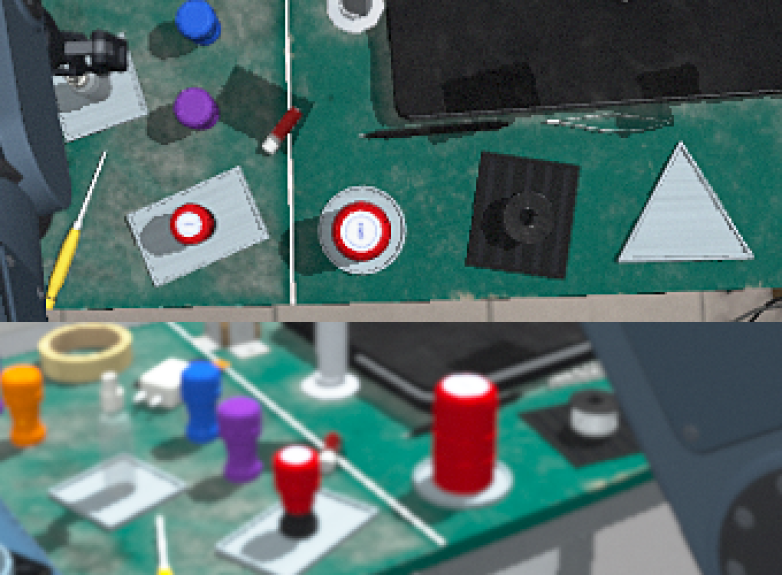

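The small stamp is upright in the middle of the oblong tray, the large stamp in the round tray, the reel on the mat, and the triangle is empty. Fetching the bottle.

step_arm(
  targets="1 1 20 0;1 1 45 0;1 1 70 0;1 1 95 0;1 1 112 0;1 1 119 0;1 1 119 0;1 1 119 0",
)

```text
t: 26.5
tcp_pos: [0.562, 0.3033, 0.0482]
tool_rot: [1.0, -0.001, 0.001, -0.0]
force: [1.1, -0.9, -0.0]
finger_gap: 1.001
gripper_force: 0.0
```

step_arm(
  targets="0 0 0 0;0 0 0 0;0 0 0 0;0 0 0 0;0 0 0 0;0 0 0 0;0 0 0 0;0 0 0 0",
  gripper=1,
  squeeze=25,
)

```text
t: 27.3
tcp_pos: [0.5619, 0.3037, 0.0478]
tool_rot: [1.0, -0.0, 0.0, -0.0]
force: [0.3, 0.5, 5.4]
finger_gap: 0.33
gripper_force: 25.8
```

step_arm(
  targets="0 0 -25 0;0 0 -65 0;0 0 -110 0;-10 20 -140 0;-20 60 -140 0;-35 100 -140 0;-50 140 -140 0;-65 180 -140 0;-80 220 -140 0;-95 260 -140 0;-110 300 -140 0;-120 340 -140 0",
)

```text
t: 28.5
tcp_pos: [0.4395, -0.0374, 0.1868]
tool_rot: [1.0, -0.0, -0.001, -0.0]
force: [0.8, 0.1, -1.0]
finger_gap: 0.333
gripper_force: 25.5
```

step_arm(
  targets="-8 45 0 0;-15 90 0 0;-20 130 0 0;-22 170 0 0;-25 200 0 0;-25 215 0 0;-25 221 0 0;-25 221 0 0;-25 221 0 0",
)

```text
t: 29.4
tcp_pos: [0.4159, -0.2556, 0.187]
tool_rot: [1.0, 0.0, -0.001, -0.001]
force: [-0.6, -0.3, -1.3]
finger_gap: 0.334
gripper_force: 25.5
```

step_arm(
  targets="1 1 35 0;1 2 70 0;1 2 100 0;1 2 122 0;1 2 132 0;1 2 136 0;1 2 138 0;1 2 139 0;1 2 139 0;1 2 139 0",
)

```text
t: 30.4
tcp_pos: [0.4176, -0.2597, 0.0491]
tool_rot: [1.0, -0.0, 0.001, 0.001]
force: [0.1, -0.0, -0.9]
finger_gap: 0.333
gripper_force: 25.5
```

step_arm(
  targets="0 -2 0 0;0 -2 1 0;0 -2 1 0;0 -2 1 0",
)

```text
t: 30.8
tcp_pos: [0.4172, -0.2573, 0.0477]
tool_rot: [1.0, -0.0, 0.0, 0.0]
force: [-0.1, 0.9, 5.5]
finger_gap: 0.334
gripper_force: 25.9
```

Touched down; release, go up, and back to the reel on the mat at (0.4255, -0.104).

step_arm(
  targets="0 0 0 0;0 0 0 0;0 0 0 0;0 0 0 0;0 0 0 0;0 0 0 0",
  gripper=0,
)

```text
t: 31.4
tcp_pos: [0.4172, -0.2574, 0.0472]
tool_rot: [1.0, -0.0, -0.0, -0.0]
force: [0.7, -0.4, -0.4]
finger_gap: 1.0
gripper_force: 0.0
```

step_arm(
  targets="0 0 -25 0;0 0 -65 0;0 0 -105 0;0 0 -120 0;8 -45 -120 0;8 -90 -120 0;8 -130 -120 0;8 -153 -120 0;8 -153 -120 0;8 -153 -120 0",
)

```text
t: 32.4
tcp_pos: [0.4257, -0.1044, 0.1675]
tool_rot: [1.0, 0.0, 0.0, 0.0]
force: [0.5, -0.5, -0.4]
finger_gap: 0.999
gripper_force: 0.0
```

step_arm(
  targets="0 0 40 0;0 0 80 0;0 0 115 0;0 0 140 0;0 0 155 0;0 0 161 0;0 0 161 0;0 0 161 0",
)

```text
t: 33.2
tcp_pos: [0.4259, -0.1052, 0.0067]
tool_rot: [1.0, -0.001, 0.001, 0.0]
force: [0.5, 0.1, -0.1]
finger_gap: 1.003
gripper_force: 0.0
```

step_arm(
  targets="0 0 0 0;0 0 0 0;0 0 0 0;0 0 0 0;0 0 0 0;0 0 0 0;0 0 0 0",
  gripper=1,
  squeeze=35,
)

```text
t: 33.9
tcp_pos: [0.4258, -0.1045, 0.0072]
tool_rot: [1.0, -0.0, 0.001, 0.0]
force: [-1.3, 0.3, 6.8]
finger_gap: 0.55
gripper_force: 35.2
```

step_arm(
  targets="0 0 -25 0;0 0 -65 0;0 0 -105 0;0 -30 -135 0;5 -75 -140 0;10 -120 -140 0;25 -165 -140 0;45 -205 -140 0;65 -245 -140 0;85 -285 -140 0;105 -325 -140 0;120 -365 -140 0",
)

```text
t: 35.1
tcp_pos: [0.5462, 0.2625, 0.1465]
tool_rot: [1.0, -0.0, 0.0, 0.0]
force: [1.3, -0.8, -2.5]
finger_gap: 0.551
gripper_force: 36.8
```

step_arm(
  targets="10 -35 0 0;15 -45 0 0;15 -45 0 0;15 -45 0 0",
)

```text
t: 35.5
tcp_pos: [0.5595, 0.3045, 0.1459]
tool_rot: [1.0, -0.0, -0.001, 0.001]
force: [-1.2, 0.1, -1.5]
finger_gap: 0.549
gripper_force: 36.8
```

step_arm(
  targets="1 -1 35 0;1 -1 70 0;1 -1 100 0;1 -1 122 0;1 -1 132 0;1 -1 136 0;1 -1 138 0;1 -1 139 0;1 -1 139 0;1 -1 139 0",
)

```text
t: 36.5
tcp_pos: [0.5622, 0.3068, 0.0083]
tool_rot: [1.0, -0.0, 0.001, -0.0]
force: [0.5, 0.4, -1.9]
finger_gap: 0.553
gripper_force: 36.8
```

step_arm(
  targets="0 0 1 0;0 0 1 0;0 0 1 0",
)

```text
t: 36.8
tcp_pos: [0.5621, 0.3068, 0.0073]
tool_rot: [1.0, -0.0, 0.001, -0.0]
force: [-0.5, -0.3, 5.5]
finger_gap: 0.551
gripper_force: 37.1
```

step_arm(
  targets="0 0 0 0;0 0 0 0;0 0 0 0;0 0 0 0;0 0 0 0;0 0 0 0",
  gripper=0,
)

```text
t: 37.4
tcp_pos: [0.5616, 0.3065, 0.0062]
tool_rot: [1.0, -0.0, -0.0, 0.0]
force: [0.5, -0.3, 0.5]
finger_gap: 0.999
gripper_force: 0.0
```

step_arm(
  targets="0 0 -25 0;0 0 -70 0;0 0 -120 0;0 0 -160 0;-20 40 -180 0;-40 80 -180 0;-60 120 -180 0;-80 160 -180 0;-100 200 -180 0;-120 250 -180 0;-130 300 -180 0;-130 330 -180 0",
)

```text
t: 38.6
tcp_pos: [0.4294, -0.0252, 0.1865]
tool_rot: [1.0, -0.001, -0.001, 0.0]
force: [0.8, -0.5, 0.2]
finger_gap: 0.999
gripper_force: 0.0
```

```bash
python3 - <<'E'
from h import *
for c in("scene","top"):
    im=manip.snapshot(c)[:,:,::-1]; cv2.imwrite(f"pics/{c}3.png",im)
a=cv2.imread("pics/top3.png")[230:370,150:490]; b=cv2.imread("pics/scene3.png")[240:350,160:500]
cv2.imwrite("pics/d3.png",np.vstack([cv2.resize(a,(782,322),interpolation=3),cv2.resize(b,(782,253),interpolation=3)]))
E
```

```text
(no output)
```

View pics/d3.png

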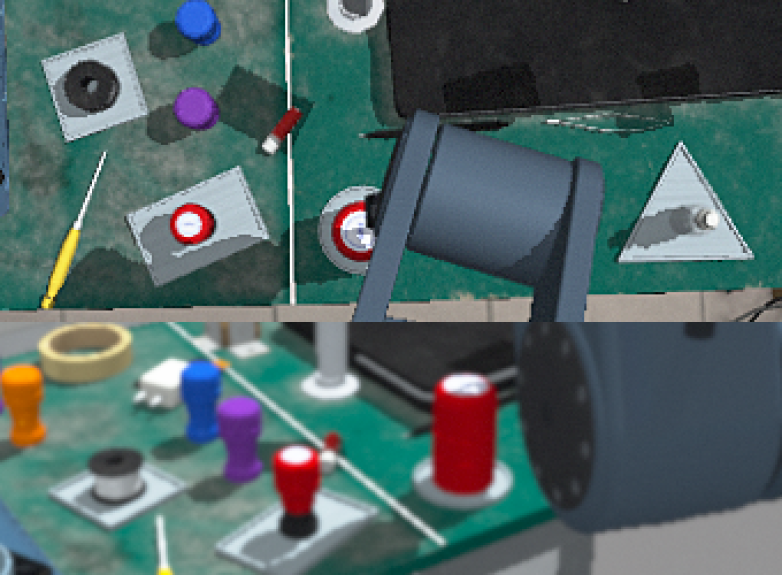

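All four things stand upright in the middle of their own trays: reel (189,267), small stamp (233,327), large stamp (306,330), bottle (447,325 at its base). The mat is empty, and the gripper is clear. Handing in.

```bash
python3 -c "
from station import manip
print(manip.sign_off())"
```

```text
the job is handed in; nothing more can be done
None
```

The job is handed in: each of the four supplies stands upright in the middle of its own tray, the mat is empty, and the arm is clear, at about 39 s of the 144 s allowed.

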